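# Gauge the lid gap of a primed compartment

## Robot

A 6-joint arm with a two-finger parallel gripper is mounted at the origin on the work surface. World frame = base frame: x ahead of the robot, y to its left, z up, the work surface at z = 0. Lengths are in mm, angles in degrees, forces in N, time in s.
With the tool pointing down it reaches from about 250 to 850 mm from the base axis. Payload 12.5 kg.
Tool frame: the origin (TCP) lies on the centre line of the jaws, within the pads' length; the fingertips stand 8 mm ahead of it and the grasp point (between the pads) lies 11 mm behind it (manip.finger_overhang is the distance from the TCP to the fingertips, in mm); x points along the fingers, y is the direction in which the jaws open and shut, and the axes are right-handed (so a half turn about x gives the same grasp; the last joint's range is limited). The gripper opens to 93 mm and grips with 3 to 60 N. Pads are 15 mm wide; open, the fingers measure 128 mm over their backs; the gripper's body (75 mm by 188 mm) begins 65 mm behind the grasp point.
Start: joints at [-69.076, 20.094, 94.641, -0, 65.266, -4.847], TCP at [239.148, -495.27, 226.633] pointing down, gripper open.
Joint ranges: [-157.81, 157.81], [-45, 120.19], [0.68, 151.7], [-89.99, 269.99], [4.06, 180], [-164.3, 164.3]. Speed limits (degrees/s): [127.2, 127.2, 159.86, 180, 180, 180].

## Interface

Orientations are given as a 3x3 rotation matrix whose columns are the frame's x, y, z axes.
In Python, from rig import manip gives the robot as it stands.
- The arm moves only by the tool step_arm, never from a script. Its argument "commands" is a list of rows, each an object of numbers: "gripper": the closure, from -1 (fully open) to 1 (shut); "x", "y", "z": the shift along the tool's x, y, z in mm; "rx", "ry", "rz": the turn, a rotation vector about the tool's x, y, z in degrees. A call has 1 to 20 rows; each row is the pose to reach, as a shift and turn from the pose commanded when the call began, along the tool's axes at that moment; what a row does not reach only later rows make up. A row lasts 1/8 s, in which the tool goes at most 62.5 mm and 10.7 degrees, less where a joint would pass 70% of its speed; a pose out of reach is approached as far as the arm can. A call with a gripper value outside its range is refused whole. The fingers move at their own pace and stop on an object; the grip force is fixed at half the most. Time passes only in rows, so rows that repeat a pose let the fingers close. It gives the time, the measured TCP pose, the force and the opening at its end, in the units of the state.
- manip.read_state(): the state, without advancing time (a new reading comes with each control period).
- manip.read_camera(name): name is "scene" or "top" or "wrist"; returns a dict with "pixels" (400x640x3 uint8, red, green, blue), "mtx" (3x3 intrinsics, pixels), "distortion" ([k1, k2, p1, p2, k3] as OpenCV has them; the pictures are not rectified), "R" (3x3) and "t" (3): a world point X has camera coordinates R X + t; the wrist camera has in their place "T_tool_cam" (4x4, takes a point from camera to tool coordinates, whose origin is the TCP and whose axes are the tool frame's). Camera axes: x right, y down, z forward; pixel columns grow to the right and rows downward; lengths in mm; the calibration is good to about 2 mm. A picture is of the moment at which its call begins: read the wrist's pose just before it. There is no depth.
- manip.sign_off(): hands the job in, once; it reports no verdict.
The state is a dict: "time_s": time; "q": joint angles; "qd": joint speeds; "effort": joint torques, N m; "tool_pos": TCP position; "eef_rot": TCP orientation; "force": force on the tool from outside, world axes, zero at the start; "wrist_torque": the same for the moment, N m; "grip_width": opening from 0.0 (shut) to 1.0 (fully open).
Only numpy, scipy, OpenCV 4.12 (cv2) and the standard library are available. Lean on these libraries where they do the work, as an engineer would, in place of code of your own. Each camera call takes 0.05 s, during which the arm holds its last target.

## Task

Before the colour coat, check the lid gap on the primed compartment: take the taper feeler gauge out of its wooden stand, slide its blade thin end first straight down into the slit along the lid's front edge, near the middle of that edge and with the blade's flat side against the lid, until it drags snugly on both sides. Do not force it, and do not let go before it is snug: it must not drop in. Then let go and leave it standing upright, held snugly by the gap, and leave the other things on the bench where they are.

Things in the scene. Friction and masses are not known exactly. Their poses are not given: they have to be found in the camera images.
- gauge_grip (a point): Centre of the black handle of the taper feeler gauge (about 120 g): block 18 mm (x) by 36 mm (y) by 42 mm high (z). A plain steel wedge blade hangs below it, 26 mm wide (y), 90 mm long. Its flat side faces +x, 6 mm in +x from this point; the other side slopes: 3 mm thick at the tip, 15 mm at the handle, 1 mm per 7.5 mm. At the start x points away from the robot within half a radian
- gauge_tip (a point): Middle of the blade's thin lower end, 111 mm below and 4.5 mm in +x of the handle's centre; same axes
- stand: Fixed wooden stand, block 70 x 61 mm, 95 mm high, with an upright slot in which the gauge stands at the start, handle's underside on the stand's top; the gauge lifts straight up. Origin at the centre of the stand's underside
- housing: Fixed white-primed compartment housing, 156 (x) x 172 (y) x 110 mm high, hollow under the lid and slit: free from 6 mm above the bench. Origin at the underside, below the middle; x points away from the robot within half a radian. The lid covers its far part, a fixed strip level with the lid its front; the slit runs between them along y
- slit (a point): Point on the housing: middle of the lid's front top edge while the lid is undisturbed; x across the lid, y along the slit, z up. The slit, 158 mm long, lies on the -x side, between the lid's edge face (x = 0) and the front strip. It is 7 to 11.5 mm wide, different each time and not measured; lid and strip are 12 mm thick
- lid_edge (a point): The same point on the lid. A spring catch presses the lid towards the slit onto a stop; it gives in +x at about 3 N, then 1 mm per 6 N. A snug fit is a squeeze of 2 to 12 N between blade and lid: it grows over the 8 mm or so of depth after the blade first grips, and 4 to 8 N of push down the slit gives it. Over 20 N marks the paint
- primer_tin: Bystander: closed tin, 80 mm across, 100 mm high, standing on the bench; origin at the centre of its underside
- mixing_cup: Bystander: open white cup, 76 mm across, 90 mm high; origin at the centre of its underside
- tape_roll: Bystander: ring-shaped roll of masking tape lying flat, 100 mm across, 24 mm high; origin at the centre of its underside
- sanding_block: Bystander: cork sanding block 80 x 45 x 27 mm lying on the bench; origin at the centre of its underside
Things that resemble listed ones, but are neither listed nor needed, are in the scene too. Several things have the shape of the housing; the one meant has the colours described above.

How it is judged:
By the outcome, as a careful person would: the job done as asked, in the order asked, and still so for the second after the job is handed in, with the robot touching nothing.
It also fails if it takes over 61 s, if anything falls off the work surface, if the arm or the gripper's body presses on something with over 40 N, if the wrist force passes 120 N, or if a joint passes its speed limit or range.

## Working session

There is one attempt and no reset: what is moved stays moved. The work goes in short steps, Python scripts to look and compute and a tool call to move; the robot and the scene stay as the last step left them, time stands still between calls to the robot, and variables do not carry over. Pictures are saved under pics/ and viewed, and the job is handed in when it is done.

Besides the shell and the picture viewer there is one more tool, called after "Emit:" by a JSON object that holds its "name" and its "arguments", one argument or row to a line. step_arm: Moves the arm, as the interface text tells. Its arguments: {"type":"object","properties":{"commands":{"type":"array","items":{"type":"object","properties":{"gripper":{"type":"number"},"x":{"type":"number"},"y":{"type":"number"},"z":{"type":"number"},"rx":{"type":"number"},"ry":{"type":"number"},"rz":{"type":"number"}}}}},"required":["commands"]}

```bash
mkdir -p pics; ls
cat > h.py <<'E'
import numpy as np, cv2
from rig import manip
def cam(n,fn=None):
    s=manip.read_state(); c=manip.read_camera(n)
    c['mtx']=np.array(c['mtx'],float); c['distortion']=np.array(c['distortion'],float)
    if 'R' not in c or c.get('R') is None or n=='wrist':
        T=np.eye(4); T[:3,:3]=np.array(s['eef_rot']); T[:3,3]=s['tool_pos']
        M=np.linalg.inv(T@np.array(c['T_tool_cam'])); c['R']=M[:3,:3]; c['t']=M[:3,3]
    c['R']=np.array(c['R']);c['t']=np.array(c['t'])
    if fn: cv2.imwrite(fn,cv2.cvtColor(c['pixels'],cv2.COLOR_RGB2BGR))
    np.savez((fn or 'pics/x')+'.npz',pixels=c['pixels'],mtx=c['mtx'],distortion=c['distortion'],R=c['R'],t=c['t'])
    return c
def ray(c,uv):
    p=cv2.undistortPoints(np.array(uv,float).reshape(-1,1,2),c['mtx'],c['distortion']).reshape(-1,2)
    d=np.c_[p,np.ones(len(p))]@c['R']; o=-c['R'].T@c['t']; return o,d
def onz(c,uv,z):
    o,d=ray(c,uv); return o+d*((z-o[2])/d[:,2])[:,None]
def proj(c,X):
    return cv2.projectPoints(np.array(X,float).reshape(-1,1,3),cv2.Rodrigues(c['R'])[0],c['t'],c['mtx'],c['distortion'])[0].reshape(-1,2)
def load(fn): return dict(np.load(fn+'.npz'))
def crop(c,x0,y0,x1,y1,k,fn):
    cv2.imwrite(fn,cv2.cvtColor(cv2.resize(c['pixels'][y0:y1,x0:x1],None,fx=k,fy=k,interpolation=cv2.INTER_CUBIC),cv2.COLOR_RGB2BGR))
E
python3 - <<'E'
from h import *
for n in('scene','top','wrist'):
    c=cam(n,f'pics/{n}0.png'); print(n,-c['R'].T@c['t'])
print(manip.read_state())
E
```

```text
pics
scene [978.07220368 663.9868935  868.70698572]
top [ 459.50931004  -56.48243731 1122.89747525]
wrist [ 297.60561928 -466.22011346  383.99989391]
{'time_s': 0.15, 'q': array([-6.90751364e+01,  2.01181268e+01,  9.46666868e+01,  8.19228425e-04,
        6.52666255e+01, -4.84376758e+00]), 'qd': array([ 0.09071905, -0.09719282,  0.00216719,  0.11434008, -0.0496866 ,
       -0.00057122]), 'effort': array([ 3.50276296e-04, -4.97461152e+01, -2.85344946e+01,  6.99348492e-02,
        2.46278581e-02, -4.84854866e-05]), 'tool_pos': array([ 239.07252072, -495.04513925,  226.22888951]), 'eef_rot': array([[-3.08506866e-04,  4.34732588e-01, -9.00559538e-01],
       [ 8.43211207e-04, -9.00559148e-01, -4.34732689e-01],
       [-9.99999597e-01, -8.93479914e-04, -8.87427104e-05]]), 'force': array([-0.55294796,  0.2853212 ,  0.12116333]), 'wrist_torque': array([ 0.04835816, -0.02937141,  0.01554014]), 'grip_width': 0.9984059160200743}
```

View pics/top0.png

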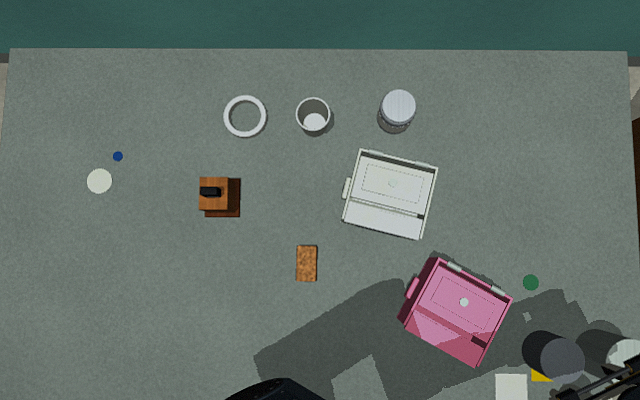

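View pics/scene0.png

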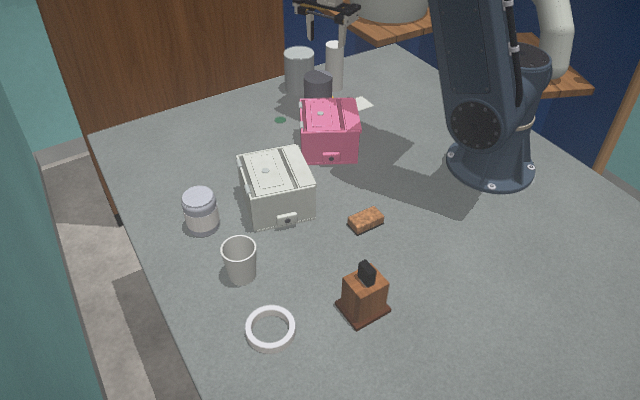

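View pics/wrist0.png

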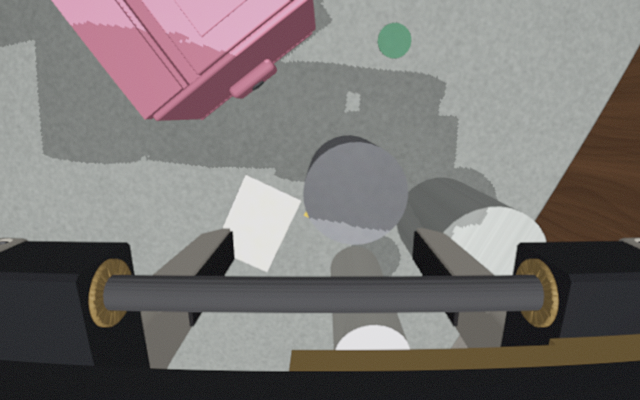

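Run:
```python
from h import *
c=load('pics/top0.png')
a=c['pixels']
A=cv2.resize(a[140:250,330:450],None,fx=5,fy=5,interpolation=cv2.INTER_CUBIC)
cv2.imwrite('pics/hz.png',A[:,:,::-1])
crop(c,185,165,255,225,10,'pics/gz.png')
print(onz(c,[[390,195]],110),onz(c,[[210,192]],120))
s=load('pics/scene0.png'); crop(s,225,135,325,240,5,'pics/hs.png'); crop(s,325,250,400,330,7,'pics/gs.png')
```

```text
[[ 582.22997636 -172.18506799  110.        ]] [[582.72979414 203.34824909 120.        ]]
```

View pics/hz.png

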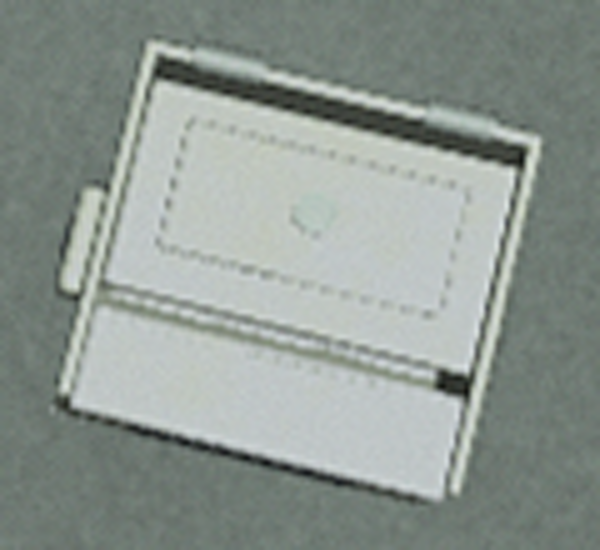

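View pics/gz.png

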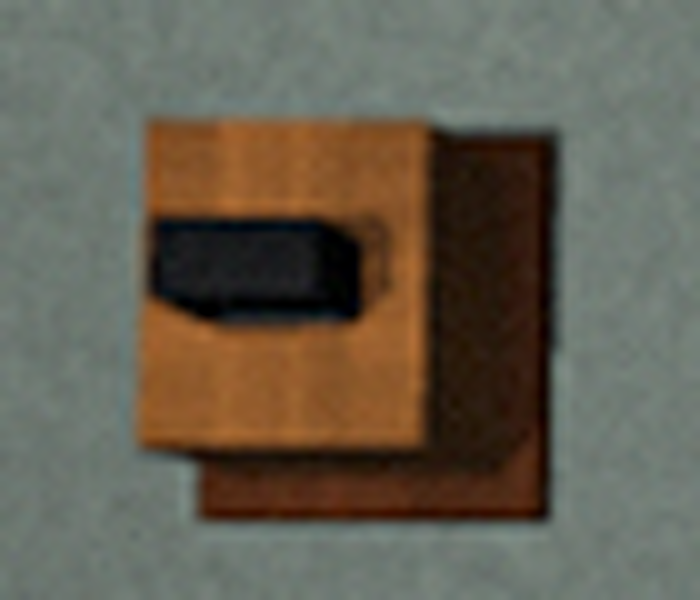

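View pics/gs.png

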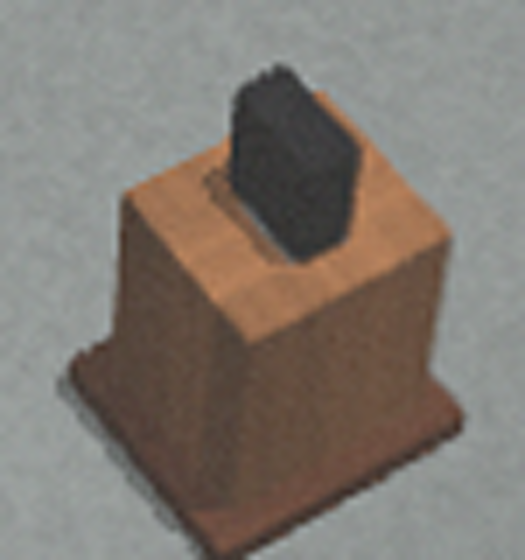

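Run:
```python
from h import *
c=load('pics/top0.png')
print('handle',onz(c,[[208.5,191]],137))
q=np.array([(147,118),(430,122),(425,445),(138,445)])/10+[185,165]-.45
print(onz(c,q,95), onz(c,q,95).mean(0))
q=np.array([(150,45),(540,138),(452,495),(62,402)])/5+[330,140]-.4
P=onz(c,q,110);print(P,P.mean(0))
q=np.array([(105,292),(468,375),(100,302),(440,386)])/5+[330,140]-.4
P=onz(c,q,110);print(P)
w=manip.read_camera('wrist');print(w['T_tool_cam'],w['mtx'])
```

```text
handle [[582.67065097 202.12984738 137.        ]]
[[619.38708389 234.50962396  95.        ]
 [619.20232223 173.33638949  95.        ]
 [549.69879429 171.76700382  95.        ]
 [548.89437607 233.28018965  95.        ]] [584.29564412 203.22330173  95.        ]
[[ 680.23179148 -108.21783449  110.        ]
 [ 642.19336114 -271.88394076  110.        ]
 [ 492.37048816 -233.85679008  110.        ]
 [ 528.65842216  -72.6014582   110.        ]] [ 585.86351573 -171.64000588  110.        ]
[[ 574.90939769  -90.0782555   110.        ]
 [ 542.11095411 -240.86983587  110.        ]
 [ 570.6803782   -88.02708245  110.        ]
 [ 537.38519116 -229.2530732   110.        ]]
[[-8.04501326e-04 -2.36769894e-01  9.71565422e-01 -1.57851885e+02]
 [ 9.99999640e-01 -4.51549871e-04  7.18003755e-04 -6.27570403e-01]
 [ 2.68708568e-04  9.71565651e-01  2.36770172e-01 -6.52598319e+01]
 [ 0.00000000e+00  0.00000000e+00  0.00000000e+00  1.00000000e+00]] [[342.13704448   0.         323.10408819]
 [  0.         342.13704448 198.31079152]
 [  0.           0.           1.        ]]
```

Emit:
{"name": "step_arm", "arguments": {
  "commands": [
    {"x": -40, "y": 0, "z": 0, "gripper": -1},
    {"x": -40, "y": -479, "z": -613, "rx": -65, "gripper": -1},
    {"x": -40, "y": -479, "z": -613, "rx": -65},
    {"x": -40, "y": -479, "z": -613, "rx": -65},
    {"x": -40, "y": -479, "z": -613, "rx": -65},
    {"x": -40, "y": -479, "z": -613, "rx": -65},
    {"x": -40, "y": -479, "z": -613, "rx": -65},
    {"x": -40, "y": -479, "z": -613, "rx": -65},
    {"x": -40, "y": -479, "z": -613, "rx": -65},
    {"x": -40, "y": -479, "z": -613, "rx": -65},
    {"x": -40, "y": -479, "z": -613, "rx": -65},
    {"x": -40, "y": -479, "z": -613, "rx": -65},
    {"x": -40, "y": -479, "z": -613, "rx": -65},
    {"x": -40, "y": -479, "z": -613, "rx": -65},
    {"x": -40, "y": -479, "z": -613, "rx": -65},
    {"x": -40, "y": -479, "z": -613, "rx": -65},
    {"x": -40, "y": -479, "z": -613, "rx": -65}
  ]
}}

```text
invalid input at $.commands[0]: expected keys gripper, x, y, z, rx, ry, rz
```

Run:
```python
from h import *
np.set_printoptions(precision=3,suppress=True)
c=cam('wrist','pics/w1.png'); s=manip.read_state(); print(s['time_s'],s['tool_pos'],s['eef_rot'],s['q'],s['force'])
print(proj(c,[[583,202.5,137],[583,202.5,95]]))
```

```text
0.25 [ 239.097 -495.159  226.421] [[-0.     0.435 -0.901]
 [ 0.    -0.901 -0.435]
 [-1.    -0.    -0.   ]] [-69.076  20.106  94.655  -0.002  65.264  -4.847] [-0.129  0.397 -1.133]
[[3112.637 3642.633]
 [ 938.508  970.953]]
```

View pics/w1.png

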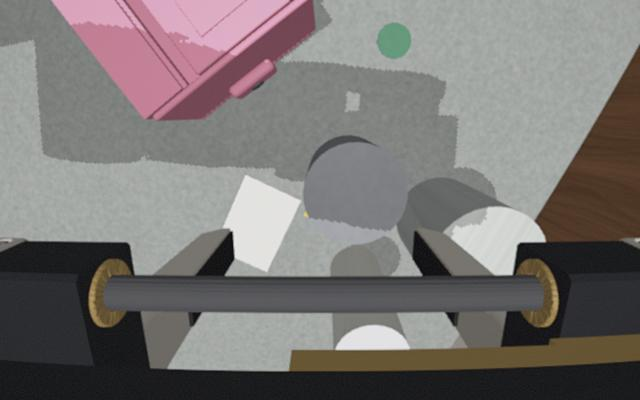

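Emit:
{"name": "step_arm", "arguments": {
  "commands": [
    {"gripper": -1, "x": -40, "y": 0, "z": 0, "rx": 0, "ry": 0, "rz": 0},
    {"gripper": -1, "x": -40, "y": -479, "z": -613, "rx": -65, "ry": 0, "rz": 0},
    {"gripper": -1, "x": -40, "y": -479, "z": -613, "rx": -65, "ry": 0, "rz": 0},
    {"gripper": -1, "x": -40, "y": -479, "z": -613, "rx": -65, "ry": 0, "rz": 0},
    {"gripper": -1, "x": -40, "y": -479, "z": -613, "rx": -65, "ry": 0, "rz": 0},
    {"gripper": -1, "x": -40, "y": -479, "z": -613, "rx": -65, "ry": 0, "rz": 0},
    {"gripper": -1, "x": -40, "y": -479, "z": -613, "rx": -65, "ry": 0, "rz": 0},
    {"gripper": -1, "x": -40, "y": -479, "z": -613, "rx": -65, "ry": 0, "rz": 0},
    {"gripper": -1, "x": -40, "y": -479, "z": -613, "rx": -65, "ry": 0, "rz": 0},
    {"gripper": -1, "x": -40, "y": -479, "z": -613, "rx": -65, "ry": 0, "rz": 0},
    {"gripper": -1, "x": -40, "y": -479, "z": -613, "rx": -65, "ry": 0, "rz": 0},
    {"gripper": -1, "x": -40, "y": -479, "z": -613, "rx": -65, "ry": 0, "rz": 0},
    {"gripper": -1, "x": -40, "y": -479, "z": -613, "rx": -65, "ry": 0, "rz": 0},
    {"gripper": -1, "x": -40, "y": -479, "z": -613, "rx": -65, "ry": 0, "rz": 0},
    {"gripper": -1, "x": -40, "y": -479, "z": -613, "rx": -65, "ry": 0, "rz": 0},
    {"gripper": -1, "x": -40, "y": -479, "z": -613, "rx": -65, "ry": 0, "rz": 0},
    {"gripper": -1, "x": -40, "y": -479, "z": -613, "rx": -65, "ry": 0, "rz": 0}
  ]
}}

```text
time_s: 2.38
tool_pos: [582.7, 201.6, 266.9]
eef_rot: [[0.0, 1.0, 0.012], [-0.0, 0.012, -1.0], [-1.0, 0.0, 0.0]]
force: [0.7, -0.7, -0.7]
grip_width: 1.002
```

Run:
```python
from h import *
np.set_printoptions(precision=3,suppress=True)
c=cam('wrist','pics/w1.png'); s=manip.read_state(); print(s['time_s'],s['tool_pos'],s['eef_rot'],s['q'],s['force'])
print(proj(c,[[583,202.5,137],[583,202.5,95]]))
```

```text
2.425 [582.781 201.67  266.93 ] [[ 0.     1.     0.012]
 [ 0.     0.012 -1.   ]
 [-1.     0.    -0.   ]] [14.765 25.1   81.418 -0.003 73.47  14.058] [-0.347  0.238 -0.092]
[[323.466 192.081]
 [323.358 182.648]]
```

View pics/w1.png

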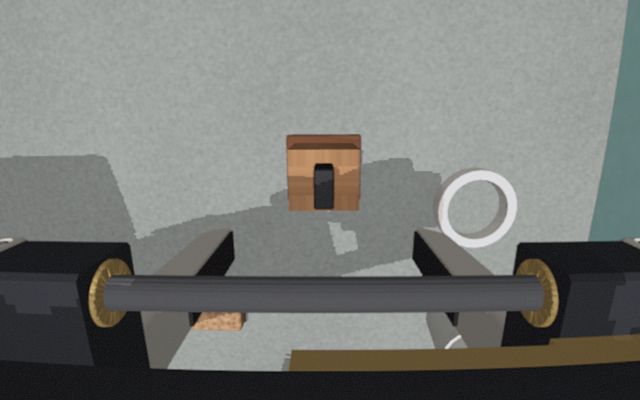

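Run:
```python
from h import *
c=load('pics/w1.png'); crop(c,275,125,375,220,6,'pics/w1z.png')
```

```text
(no output)
```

View pics/w1z.png

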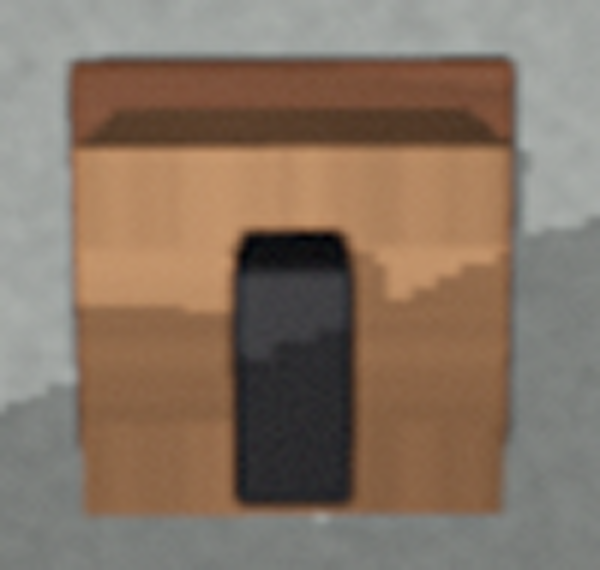

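Run:
```python
from h import *
c=load('pics/w1.png')
q=np.array([(238,270),(351,270),(238,503),(351,503)])/6+[275,125]-.42
P=onz(c,q,137);print(P,P.mean(0))
```

```text
[[574.93370598 221.98777594 137.        ]
 [590.92030486 222.17724043 137.        ]
 [575.13841637 187.80306072 137.        ]
 [591.56718524 187.99446101 137.        ]] [583.13990311 204.99063453 137.        ]
```

Emit:
{"name": "step_arm", "arguments": {
  "commands": [
    {"gripper": -1, "x": 50, "y": 0.3, "z": -2.5, "rx": 0, "ry": 0, "rz": 0},
    {"gripper": -1, "x": 100, "y": 0.3, "z": -2.5, "rx": 0, "ry": 0, "rz": 0},
    {"gripper": -0.5, "x": 140, "y": 0.3, "z": -2.5, "rx": 0, "ry": 0, "rz": 0},
    {"gripper": -0.5, "x": 159.5, "y": 0.3, "z": -2.5, "rx": 0, "ry": 0, "rz": 0},
    {"gripper": -0.3, "x": 159.5, "y": 0.3, "z": -2.5, "rx": 0, "ry": 0, "rz": 0},
    {"gripper": 1, "x": 159.5, "y": 0.3, "z": -2.5, "rx": 0, "ry": 0, "rz": 0},
    {"gripper": 1, "x": 159.5, "y": 0.3, "z": -2.5, "rx": 0, "ry": 0, "rz": 0},
    {"gripper": 1, "x": 159.5, "y": 0.3, "z": -2.5, "rx": 0, "ry": 0, "rz": 0},
    {"gripper": 1, "x": 159.5, "y": 0.3, "z": -2.5, "rx": 0, "ry": 0, "rz": 0},
    {"gripper": 1, "x": 159.5, "y": 0.3, "z": -2.5, "rx": 0, "ry": 0, "rz": 0},
    {"gripper": 1, "x": 159.5, "y": 0.3, "z": -2.5, "rx": 0, "ry": 0, "rz": 0}
  ]
}}

```text
time_s: 3.8
tool_pos: [583.2, 205.1, 107.3]
eef_rot: [[0.0, 1.0, 0.013], [0.0, 0.013, -1.0], [-1.0, 0.0, -0.0]]
force: [-0.2, 0.0, 2.4]
grip_width: 0.194
```

Emit:
{"name": "step_arm", "arguments": {
  "commands": [
    {"gripper": 1, "x": -15, "y": 0, "z": 0, "rx": 0, "ry": 0, "rz": 0},
    {"gripper": 1, "x": -40, "y": 0, "z": 0, "rx": 0, "ry": 0, "rz": 0},
    {"gripper": 1, "x": -70, "y": 0, "z": 0, "rx": 0, "ry": 0, "rz": 0},
    {"gripper": 1, "x": -100, "y": 0, "z": 0, "rx": 0, "ry": 0, "rz": 0},
    {"gripper": 1, "x": -130, "y": 0, "z": 0, "rx": 0, "ry": 0, "rz": 0},
    {"gripper": 1, "x": -150, "y": 0, "z": 0, "rx": 0, "ry": 0, "rz": 0},
    {"gripper": 1, "x": -150, "y": 0, "z": 0, "rx": 0, "ry": 0, "rz": 0}
  ]
}}

```text
time_s: 4.68
tool_pos: [583.7, 205.3, 259.2]
eef_rot: [[0.003, 1.0, 0.014], [0.001, 0.014, -1.0], [-1.0, 0.003, -0.001]]
force: [-0.1, 0.3, -1.1]
grip_width: 0.194
```

Run:
```python
from h import *
np.set_printoptions(precision=3,suppress=True)
c=cam('wrist','pics/w2.png'); s=manip.read_state(); print(s['time_s'],s['tool_pos'],s['eef_rot'],s['force'],s['grip_width'])
```

```text
4.725 [583.177 205.125 257.661] [[ 0.001  1.     0.013]
 [ 0.     0.013 -1.   ]
 [-1.     0.001 -0.   ]] [ 0.305 -0.611 -1.329] 0.19064118087231235
```

View pics/w2.png

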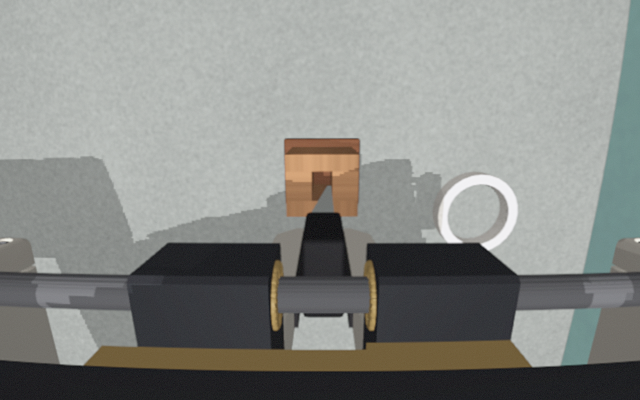

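Emit:
{"name": "step_arm", "arguments": {
  "commands": [
    {"gripper": 1, "x": 0, "y": -7, "z": 35, "rx": 1.4, "ry": 0, "rz": 0},
    {"gripper": 1, "x": 0, "y": -16, "z": 80, "rx": 3, "ry": 0, "rz": 0},
    {"gripper": 1, "x": 0, "y": -26, "z": 130, "rx": 5, "ry": 0, "rz": 0},
    {"gripper": 1, "x": 0, "y": -37, "z": 180, "rx": 7, "ry": 0, "rz": 0},
    {"gripper": 1, "x": 0, "y": -47, "z": 230, "rx": 9, "ry": 0, "rz": 0},
    {"gripper": 1, "x": 0, "y": -57, "z": 280, "rx": 11, "ry": 0, "rz": 0},
    {"gripper": 1, "x": 0, "y": -66, "z": 325, "rx": 12.8, "ry": 0, "rz": 0},
    {"gripper": 1, "x": 0, "y": -73, "z": 359, "rx": 13.75, "ry": 0, "rz": 0},
    {"gripper": 1, "x": 0, "y": -73, "z": 359, "rx": 13.75, "ry": 0, "rz": 0},
    {"gripper": 1, "x": 0, "y": -73, "z": 359, "rx": 13.75, "ry": 0, "rz": 0}
  ]
}}

```text
time_s: 5.98
tool_pos: [514.8, -154.3, 256.5]
eef_rot: [[-0.001, 0.974, -0.225], [0.001, -0.225, -0.974], [-1.0, -0.001, -0.0]]
force: [0.0, -0.4, -0.6]
grip_width: 0.19
```

Run:
```python
from h import *
np.set_printoptions(precision=3,suppress=True)
c=cam('wrist','pics/w3.png'); s=manip.read_state(); print(s['time_s'],s['tool_pos'],s['eef_rot'],s['force'],s['grip_width'])
```

```text
6.025 [ 514.962 -153.979  256.642] [[-0.001  0.975 -0.224]
 [ 0.001 -0.224 -0.975]
 [-1.    -0.001 -0.   ]] [ 0.493 -0.354 -1.501] 0.19294580678092246
```

View pics/w3.png

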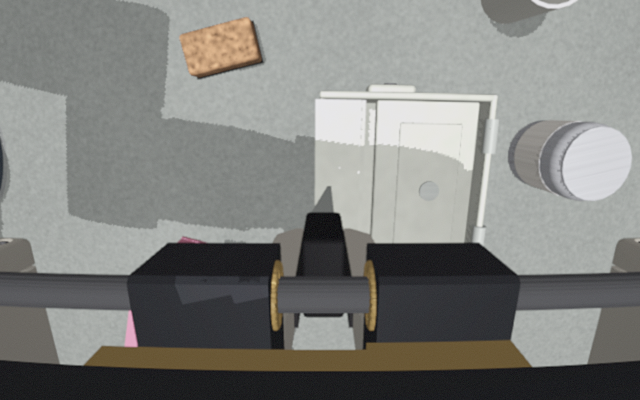

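Run:
```python
from h import *
c=load('pics/w3.png'); crop(c,300,80,440,250,4,'pics/w3a.png'); crop(c,340,90,400,250,4,'pics/w3b.png')
for v in range(110,245,15): print(v,c['pixels'][v,355:385].mean(1).astype(int))
```

```text
110 [230 231 230 231 231 228 220 222 230 230 216 196 187 195 217 230 230 225
 221 218 186 148 193 225 231 231 230 230 230 229]
125 [231 230 230 230 231 227 227 229 231 224 207 190 185 193 216 230 231 231
 229 205 162 178 215 229 231 231 231 230 230 230]
140 [230 230 231 230 231 230 230 231 229 214 192 186 191 208 225 230 232 230
 219 176 148 196 226 231 231 231 230 230 230 230]
155 [190 190 190 190 189 186 185 186 188 189 191 190 190 189 190 190 190 187
 159 119 146 180 189 190 188 189 188 190 189 190]
170 [190 190 193 200 198 191 189 189 190 192 192 192 191 192 191 192 190 171
 131 137 171 185 188 188 186 187 187 187 186 187]
185 [190 189 189 191 192 192 193 193 193 192 192 193 193 194 194 194 184 154
 130 158 183 190 192 190 189 190 190 190 188 190]
200 [191 191 191 191 189 190 190 191 192 192 192 191 192 192 193 190 165 119
 141 176 187 186 186 186 186 188 187 187 186 188]
215 [190 191 192 193 192 194 193 194 193 192 193 192 192 193 192 171 128 141
 176 188 186 187 187 187 186 188 187 187 187 188]
230 [136 147 158 174 182 188 191 193 192 193 194 193 194 197 183 151 139 170
 187 192 191 189 190 190 190 189 188 189 189 189]
```

View pics/w3a.png

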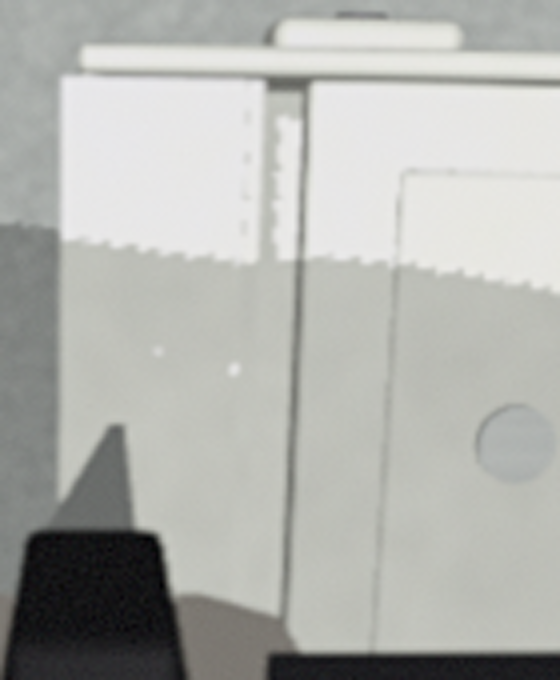

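Run:
```python
from h import *
c=load('pics/w3.png'); g=c['pixels'].mean(2)
L=[];S=[]
for v in range(104,236):
    r=g[v]; i=365+np.argmin(r[365:382]); lo=r[i]; hi=np.median(r[i+4:i+10]); m=(lo+hi)/2
    j=i
    while r[j]<m: j+=1
    L.append((j-1+(m-r[j-1])/(r[j]-r[j-1]),v))
    if v<146:
        m=210; j=361
        r2=r
        j=362
        while r2[j]>m and j<372: j+=1
        S.append((j-1+(r2[j-1]-m)/(r2[j-1]-r2[j]+1e-9),v))
L=np.array(L);P=onz(c,L,110)[:,:2]
def fit(P):
    vx,vy,x,y=cv2.fitLine(P.astype(np.float32),cv2.DIST_HUBER,0,.01,.01).ravel()
    return np.array([vx,vy])*np.sign(vy),np.array([x,y])
d,p=fit(P); print('lid dir',d,np.degrees(np.arctan2(-d[0],d[1])),p)
n=np.array([d[1],-d[0]]); print('res',np.std((P-p)@n))
S=np.array(S);Q=onz(c,S,110)[:,:2]; e=(Q-p)@n; print('strip off',np.round(e,1)[::3], np.median(e))
# slit end near +y wall: crop row ~80 -> v
E0=onz(c,[[370,80+82/4]],110)[:,:2]; print('end +y along',(E0-p)@d, p)
# top cam verification
t=load('pics/top0.png')
q=np.array([(105,292),(468,375)])/5+[330,140]-.4
T=onz(t,q,110)[:,:2]; print('top lid pts off',(T-p)@n,(T-p)@d)
q=np.array([(150,45),(540,138),(452,495),(62,402)])/5+[330,140]-.4
C=onz(t,q,110)[:,:2]; print((C-p)@n,(C-p)@d)
# wrist corners of housing
W=onz(c,[[315,98]],110)[:,:2]; print('w corner',(W-p)@n,(W-p)@d)
```

```text
lid dir [0.23342304 0.9723753 ] -13.498684 [ 560.71924 -159.27362]
res 0.45383087362115815
strip off [-10.2 -10.1 -10.2 -10.2 -10.3 -10.2 -10.3 -10.2 -10.3 -10.3 -10.3 -10.3
 -10.3 -10.2] -10.246539307955949
end +y along [72.56748034] [ 560.71924 -159.27362]
top lid pts off [-2.35363229  0.95220115] [ 70.59617222 -83.6857444 ]
[104.29345485 105.5092657  -49.05120451 -51.40642443] [ 77.5423674  -90.4815535  -88.47700282  76.7941345 ]
w corner [-53.81640939] [74.14087504]
```

Emit:
{"name": "step_arm", "arguments": {
  "commands": [
    {"gripper": 1, "x": 0, "y": 15, "z": 0.5, "rx": 0.3, "ry": 0, "rz": 0},
    {"gripper": 1, "x": 10, "y": 37.2, "z": 1.1, "rx": 0.55, "ry": 0, "rz": 0},
    {"gripper": 1, "x": 25, "y": 37.2, "z": 1.1, "rx": 0.55, "ry": 0, "rz": 0},
    {"gripper": 1, "x": 37, "y": 37.2, "z": 1.1, "rx": 0.55, "ry": 0, "rz": 0},
    {"gripper": 1, "x": 37, "y": 37.2, "z": 1.1, "rx": 0.55, "ry": 0, "rz": 0},
    {"gripper": 1, "x": 37, "y": 37.2, "z": 1.1, "rx": 0.55, "ry": 0, "rz": 0},
    {"gripper": 1, "x": 37, "y": 37.2, "z": 1.1, "rx": 0.55, "ry": 0, "rz": 0}
  ]
}}

```text
time_s: 6.9
tool_pos: [551.1, -164.4, 220.8]
eef_rot: [[0.001, 0.972, -0.234], [-0.0, -0.234, -0.972], [-1.0, 0.001, 0.0]]
force: [1.1, 0.3, -0.2]
grip_width: 0.19
```

Run:
```python
from h import *
np.set_printoptions(precision=3,suppress=True)
c=cam('wrist','pics/w4.png'); s=manip.read_state(); print(s['time_s'],s['tool_pos'],s['eef_rot'],s['force'],s['grip_width'])
crop(c,280,50,380,240,4,'pics/w4z.png')
c=cam('scene','pics/s4.png');crop(c,215,100,335,240,4,'pics/s4z.png')
```

```text
6.95 [ 551.114 -164.325  220.656] [[ 0.001  0.972 -0.234]
 [-0.    -0.234 -0.972]
 [-1.     0.001  0.   ]] [-0.087 -0.772 -2.205] 0.19496129470437107
```

View pics/w4z.png

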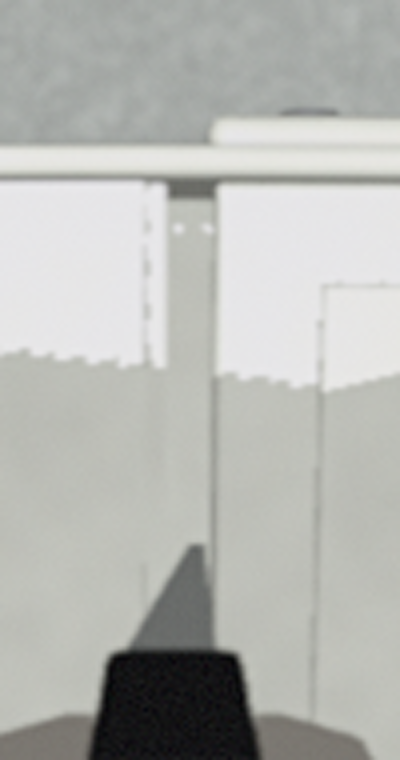

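View pics/s4z.png

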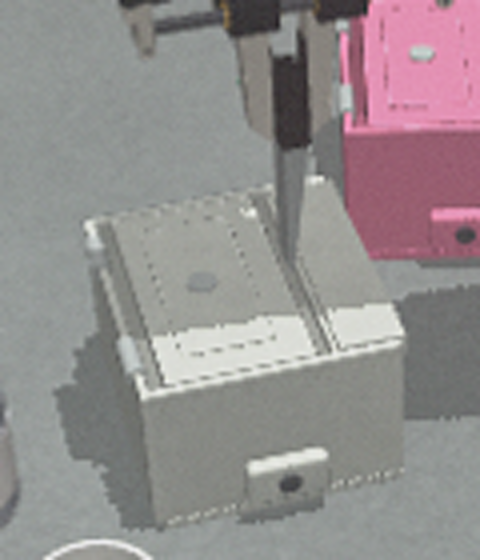

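Emit:
{"name": "step_arm", "arguments": {
  "commands": [
    {"gripper": 1, "x": 5, "y": 0, "z": 0, "rx": 0, "ry": 0, "rz": 0},
    {"gripper": 1, "x": 10, "y": 0, "z": 0, "rx": 0, "ry": 0, "rz": 0},
    {"gripper": 1, "x": 15, "y": 0, "z": 0, "rx": 0, "ry": 0, "rz": 0},
    {"gripper": 1, "x": 20, "y": 0, "z": 0, "rx": 0, "ry": 0, "rz": 0},
    {"gripper": 1, "x": 20, "y": 0, "z": 0, "rx": 0, "ry": 0, "rz": 0},
    {"gripper": 1, "x": 20, "y": 0, "z": 0, "rx": 0, "ry": 0, "rz": 0}
  ]
}}

```text
time_s: 7.75
tool_pos: [551.1, -164.3, 200.2]
eef_rot: [[0.0, 0.972, -0.234], [-0.0, -0.234, -0.972], [-1.0, 0.0, -0.0]]
force: [-0.8, -0.9, -0.8]
grip_width: 0.194
```

```bash
cat >> h.py <<'E'
def force(n=20):
    # readings come with control periods; time passes with camera calls
    F=[];t=[]
    for i in range(n):
        s=manip.read_state(); F.append(s['force']); t.append(s['time_s']); manip.read_camera('top')
    F=np.array(F); s=manip.read_state(); R=np.array(s['eef_rot'])
    print('t',s['time_s'],'pos',np.round(s['tool_pos'],2),'F tool[x down,y to lid,z]',np.round(F.mean(0)@R,2),'sd',np.round((F@R).std(0)/np.sqrt(n),2),'w',s['grip_width'])
E
python3 - <<'E'
from h import *
force(10)
c=cam('wrist','pics/w5.png');crop(c,280,50,380,240,4,'pics/w5z.png')
E
```

```text
t 8.25 pos [ 551.03 -164.26  200.17] F tool[x down,y to lid,z] [0.67 0.06 0.2 ] sd [0.14 0.17 0.17] w 0.19356310590508038
```

View pics/w5z.png

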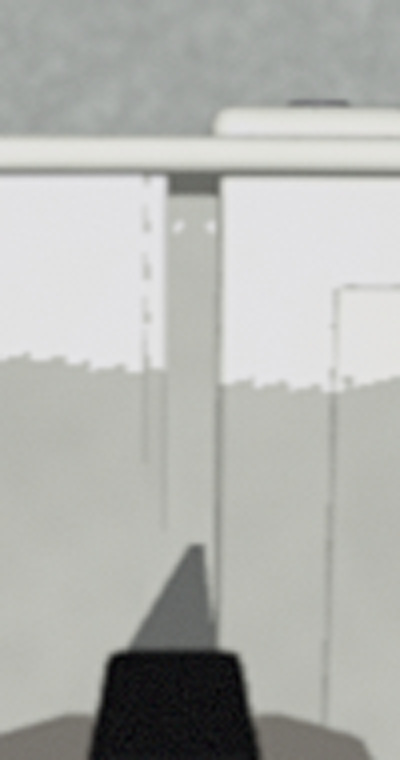

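Emit:
{"name": "step_arm", "arguments": {
  "commands": [
    {"gripper": 1, "x": 5, "y": 0, "z": 0, "rx": 0, "ry": 0, "rz": 0},
    {"gripper": 1, "x": 10, "y": 0, "z": 0, "rx": 0, "ry": 0, "rz": 0},
    {"gripper": 1, "x": 15, "y": 0, "z": 0, "rx": 0, "ry": 0, "rz": 0},
    {"gripper": 1, "x": 15, "y": 0, "z": 0, "rx": 0, "ry": 0, "rz": 0},
    {"gripper": 1, "x": 15, "y": 0, "z": 0, "rx": 0, "ry": 0, "rz": 0}
  ]
}}

```text
time_s: 8.93
tool_pos: [551.1, -164.3, 185.2]
eef_rot: [[0.0, 0.972, -0.234], [-0.0, -0.234, -0.972], [-1.0, 0.0, -0.0]]
force: [0.8, -0.0, -1.3]
grip_width: 0.192
```

Run:
```python
from h import *
force(10)
c=cam('wrist','pics/w6.png');crop(c,280,50,380,240,4,'pics/w6z.png')
```

```text
t 9.425 pos [ 551.01 -164.29  185.14] F tool[x down,y to lid,z] [1.14 0.   0.05] sd [0.08 0.14 0.1 ] w 0.19269166360566373
```

View pics/w6z.png

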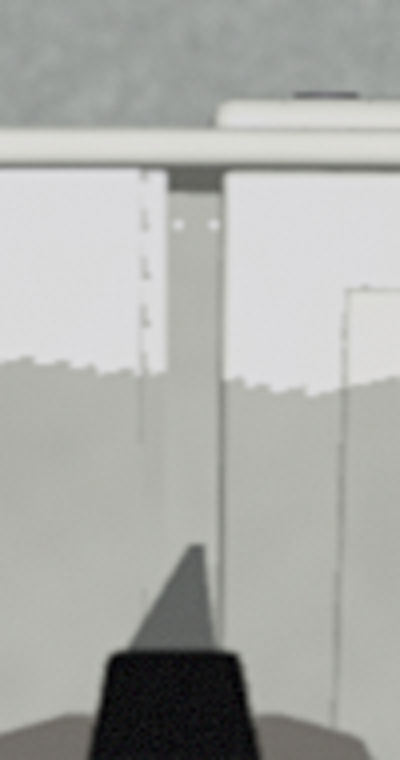

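Emit:
{"name": "step_arm", "arguments": {
  "commands": [
    {"gripper": 1, "x": 0, "y": 0.6, "z": 0, "rx": 0, "ry": 0, "rz": 0},
    {"gripper": 1, "x": 0, "y": 1.2, "z": 0, "rx": 0, "ry": 0, "rz": 0},
    {"gripper": 1, "x": 0, "y": 1.2, "z": 0, "rx": 0, "ry": 0, "rz": 0}
  ]
}}

```text
time_s: 9.85
tool_pos: [552.2, -164.5, 185.1]
eef_rot: [[0.0, 0.972, -0.234], [0.0, -0.234, -0.972], [-1.0, 0.0, -0.0]]
force: [0.2, 0.3, -0.9]
grip_width: 0.188
```

Run:
```python
from h import *
force(8)
```

```text
t 10.25 pos [ 552.18 -164.56  185.14] F tool[x down,y to lid,z] [ 1.1  -0.2  -0.15] sd [0.17 0.1  0.12] w 0.19423744870016485
```

Emit:
{"name": "step_arm", "arguments": {
  "commands": [
    {"gripper": 1, "x": 0, "y": 0.4, "z": 0, "rx": 0, "ry": 0, "rz": 0},
    {"gripper": 1, "x": 0, "y": 0.4, "z": 0, "rx": 0, "ry": 0, "rz": 0}
  ]
}}

```text
time_s: 10.5
tool_pos: [552.6, -164.6, 185.1]
eef_rot: [[-0.0, 0.972, -0.234], [0.0, -0.234, -0.972], [-1.0, -0.0, -0.0]]
force: [0.3, -0.0, -0.0]
grip_width: 0.194
```

Run:
```python
from h import *
force(8)
```

```text
t 10.9 pos [ 552.59 -164.64  185.12] F tool[x down,y to lid,z] [ 0.91  0.1  -0.16] sd [0.16 0.18 0.25] w 0.19213007009457103
```

Emit:
{"name": "step_arm", "arguments": {
  "commands": [
    {"gripper": 1, "x": 0, "y": 0.3, "z": 0, "rx": 0, "ry": 0, "rz": 0},
    {"gripper": 1, "x": 0, "y": 0.3, "z": 0, "rx": 0, "ry": 0, "rz": 0}
  ]
}}

```text
time_s: 11.15
tool_pos: [552.9, -164.7, 185.2]
eef_rot: [[0.0, 0.972, -0.234], [-0.0, -0.234, -0.972], [-1.0, 0.0, -0.0]]
force: [0.4, 0.2, -1.4]
grip_width: 0.195
```

Run:
```python
from h import *
force(8)
```

```text
t 11.55 pos [ 552.86 -164.71  185.13] F tool[x down,y to lid,z] [ 1.05  0.08 -0.31] sd [0.23 0.14 0.16] w 0.1868687647495825
```

Run:
```python
from h import *
c=cam('wrist','pics/w7.png');crop(c,280,110,380,235,6,'pics/w7z.png')
```

```text
(no output)
```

View pics/w7z.png

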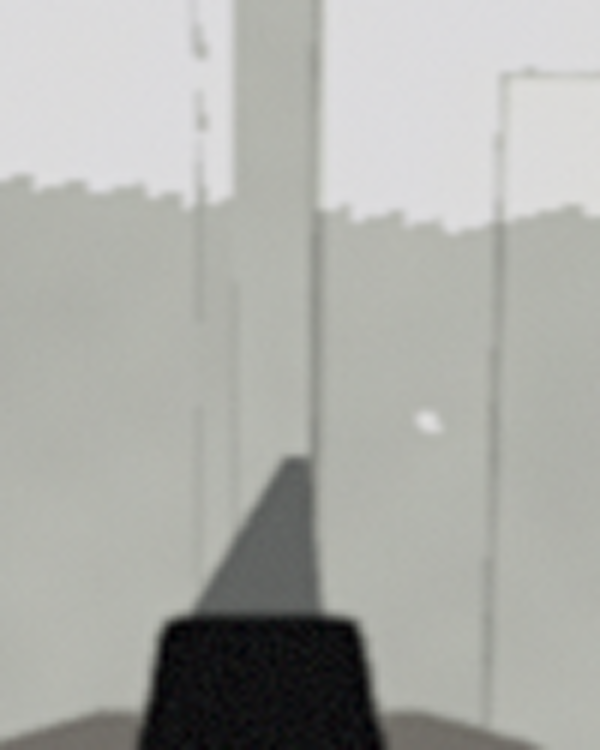

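Emit:
{"name": "step_arm", "arguments": {
  "commands": [
    {"gripper": 1, "x": 0, "y": 0.3, "z": 0, "rx": 0, "ry": 0, "rz": 0},
    {"gripper": 1, "x": 0, "y": 0.3, "z": 0, "rx": 0, "ry": 0, "rz": 0}
  ]
}}

```text
time_s: 11.85
tool_pos: [553.1, -164.7, 185.1]
eef_rot: [[-0.0, 0.972, -0.234], [0.0, -0.234, -0.972], [-1.0, -0.0, -0.0]]
force: [-2.2, -0.5, -0.2]
grip_width: 0.191
```

Run:
```python
from h import *
force(8)
```

```text
t 12.25 pos [ 553.07 -164.75  185.11] F tool[x down,y to lid,z] [ 0.3  -1.53  0.06] sd [0.18 0.13 0.23] w 0.1897832298715025
```

Emit:
{"name": "step_arm", "arguments": {
  "commands": [
    {"gripper": 1, "x": 0, "y": 0.3, "z": 0, "rx": 0, "ry": 0, "rz": 0},
    {"gripper": 1, "x": 0, "y": 0.3, "z": 0, "rx": 0, "ry": 0, "rz": 0}
  ]
}}

```text
time_s: 12.5
tool_pos: [553.3, -164.8, 185.1]
eef_rot: [[-0.001, 0.972, -0.234], [0.0, -0.234, -0.972], [-1.0, -0.001, -0.0]]
force: [-2.7, 0.3, 2.7]
grip_width: 0.189
```

Run:
```python
from h import *
force(8)
```

```text
t 12.9 pos [ 553.34 -164.82  185.1 ] F tool[x down,y to lid,z] [-1.67 -4.1   0.05] sd [0.18 0.29 0.12] w 0.1893104625208065
```

Emit:
{"name": "step_arm", "arguments": {
  "commands": [
    {"gripper": 1, "x": 0, "y": -0.5, "z": 0, "rx": 0, "ry": 0, "rz": 0},
    {"gripper": 1, "x": 4, "y": -0.5, "z": 0, "rx": 0, "ry": 0, "rz": 0},
    {"gripper": 1, "x": 8, "y": -0.5, "z": 0, "rx": 0, "ry": 0, "rz": 0},
    {"gripper": 1, "x": 12, "y": -0.5, "z": 0, "rx": 0, "ry": 0, "rz": 0},
    {"gripper": 1, "x": 12, "y": -0.5, "z": 0, "rx": 0, "ry": 0, "rz": 0}
  ]
}}

```text
time_s: 13.52
tool_pos: [553.0, -164.7, 172.6]
eef_rot: [[-0.0, 0.972, -0.234], [0.0, -0.234, -0.972], [-1.0, -0.0, -0.0]]
force: [-3.0, -0.1, -2.2]
grip_width: 0.193
```

Run:
```python
from h import *
force(8)
```

```text
t 13.925 pos [ 553.   -164.75  173.16] F tool[x down,y to lid,z] [ 1.81 -1.8   0.05] sd [0.13 0.22 0.17] w 0.19217837105565475
```

Emit:
{"name": "step_arm", "arguments": {
  "commands": [
    {"gripper": 1, "x": 0, "y": -0.15, "z": 0, "rx": 0, "ry": 0, "rz": 0},
    {"gripper": 1, "x": 3, "y": -0.15, "z": 0, "rx": 0, "ry": 0, "rz": 0},
    {"gripper": 1, "x": 6, "y": -0.15, "z": 0, "rx": 0, "ry": 0, "rz": 0},
    {"gripper": 1, "x": 6, "y": -0.15, "z": 0, "rx": 0, "ry": 0, "rz": 0}
  ]
}}

```text
time_s: 14.42
tool_pos: [552.9, -164.7, 166.9]
eef_rot: [[0.0, 0.972, -0.234], [-0.0, -0.234, -0.972], [-1.0, 0.0, -0.0]]
force: [-0.2, 0.2, -1.5]
grip_width: 0.193
```

Run:
```python
from h import *
force(8)
c=cam('wrist','pics/w8.png');crop(c,280,110,380,235,6,'pics/w8z.png')
```

```text
t 14.825 pos [ 552.92 -164.74  167.23] F tool[x down,y to lid,z] [ 1.16 -0.13 -0.14] sd [0.19 0.12 0.18] w 0.19192072135969118
```

View pics/w8z.png

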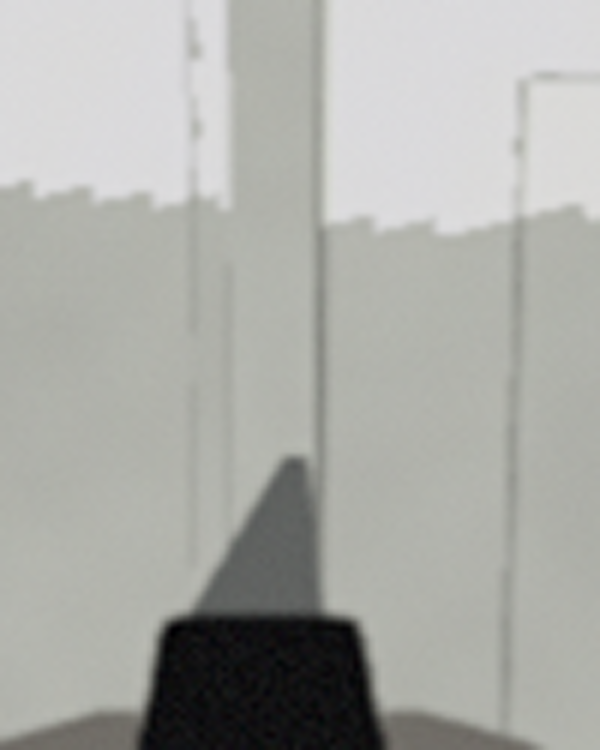

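Emit:
{"name": "step_arm", "arguments": {
  "commands": [
    {"gripper": 1, "x": 1.5, "y": 0, "z": 0, "rx": 0, "ry": 0, "rz": 0},
    {"gripper": 1, "x": 3, "y": 0, "z": 0, "rx": 0, "ry": 0, "rz": 0},
    {"gripper": 1, "x": 3, "y": 0, "z": 0, "rx": 0, "ry": 0, "rz": 0}
  ]
}}

```text
time_s: 15.25
tool_pos: [552.8, -164.7, 164.0]
eef_rot: [[-0.0, 0.972, -0.234], [0.0, -0.234, -0.972], [-1.0, -0.0, -0.0]]
force: [-0.4, -0.6, -1.5]
grip_width: 0.193
```

Run:
```python
from h import *
force(6)
```

```text
t 15.55 pos [ 552.83 -164.72  164.16] F tool[x down,y to lid,z] [ 0.9  -0.31 -0.33] sd [0.19 0.08 0.23] w 0.19301441257847474
```

Emit:
{"name": "step_arm", "arguments": {
  "commands": [
    {"gripper": 1, "x": 1, "y": 0, "z": 0, "rx": 0, "ry": 0, "rz": 0},
    {"gripper": 1, "x": 2, "y": 0, "z": 0, "rx": 0, "ry": 0, "rz": 0},
    {"gripper": 1, "x": 2, "y": 0, "z": 0, "rx": 0, "ry": 0, "rz": 0}
  ]
}}

```text
time_s: 15.92
tool_pos: [552.8, -164.7, 162.0]
eef_rot: [[-0.0, 0.972, -0.234], [0.0, -0.234, -0.972], [-1.0, -0.0, -0.0]]
force: [0.5, 0.6, -1.3]
grip_width: 0.19
```

Run:
```python
from h import *
force(6)
```

```text
t 16.225 pos [ 552.84 -164.72  162.17] F tool[x down,y to lid,z] [ 0.74  0.19 -0.05] sd [0.14 0.07 0.24] w 0.1919914088061878
```

Emit:
{"name": "step_arm", "arguments": {
  "commands": [
    {"gripper": 1, "x": 1, "y": 0, "z": 0, "rx": 0, "ry": 0, "rz": 0},
    {"gripper": 1, "x": 2, "y": 0, "z": 0, "rx": 0, "ry": 0, "rz": 0},
    {"gripper": 1, "x": 2, "y": 0, "z": 0, "rx": 0, "ry": 0, "rz": 0}
  ]
}}

```text
time_s: 16.6
tool_pos: [552.8, -164.7, 160.0]
eef_rot: [[-0.0, 0.972, -0.234], [0.0, -0.234, -0.972], [-1.0, -0.0, -0.0]]
force: [-0.4, -0.2, -0.7]
grip_width: 0.194
```

Run:
```python
from h import *
force(6)
```

```text
t 16.9 pos [ 552.82 -164.67  160.14] F tool[x down,y to lid,z] [ 1.03  0.02 -0.04] sd [0.15 0.15 0.13] w 0.1929305736254105
```

Emit:
{"name": "step_arm", "arguments": {
  "commands": [
    {"gripper": 1, "x": 1, "y": 0, "z": 0, "rx": 0, "ry": 0, "rz": 0},
    {"gripper": 1, "x": 1, "y": 0, "z": 0, "rx": 0, "ry": 0, "rz": 0},
    {"gripper": 1, "x": 1, "y": 0, "z": 0, "rx": 0, "ry": 0, "rz": 0}
  ]
}}

```text
time_s: 17.27
tool_pos: [552.9, -164.7, 159.1]
eef_rot: [[0.0, 0.972, -0.234], [-0.0, -0.234, -0.972], [-1.0, 0.0, 0.0]]
force: [0.6, -0.3, -2.4]
grip_width: 0.194
```

Run:
```python
from h import *
force(6)
```

```text
t 17.575 pos [ 552.85 -164.69  159.13] F tool[x down,y to lid,z] [1.59 0.91 0.06] sd [0.16 0.14 0.12] w 0.1945302443670914
```

Emit:
{"name": "step_arm", "arguments": {
  "commands": [
    {"gripper": 1, "x": 1, "y": 0.15, "z": 0, "rx": 0, "ry": 0, "rz": 0},
    {"gripper": 1, "x": 1.5, "y": 0.2, "z": 0, "rx": 0, "ry": 0, "rz": 0},
    {"gripper": 1, "x": 1.5, "y": 0.2, "z": 0, "rx": 0, "ry": 0, "rz": 0}
  ]
}}

```text
time_s: 17.95
tool_pos: [553.0, -164.8, 157.8]
eef_rot: [[0.0, 0.972, -0.234], [-0.0, -0.234, -0.972], [-1.0, 0.0, 0.0]]
force: [-0.8, 0.7, 3.2]
grip_width: 0.193
```

Run:
```python
from h import *
force(6)
```

```text
t 18.25 pos [ 553.02 -164.75  157.71] F tool[x down,y to lid,z] [-3.1  -1.11 -0.18] sd [0.13 0.14 0.12] w 0.19295675744928253
```

Emit:
{"name": "step_arm", "arguments": {
  "commands": [
    {"gripper": 1, "x": 1, "y": 0.15, "z": 0, "rx": 0, "ry": 0, "rz": 0},
    {"gripper": 1, "x": 1, "y": 0.15, "z": 0, "rx": 0, "ry": 0, "rz": 0},
    {"gripper": 1, "x": 1, "y": 0.15, "z": 0, "rx": 0, "ry": 0, "rz": 0}
  ]
}}

```text
time_s: 18.62
tool_pos: [553.2, -164.8, 156.6]
eef_rot: [[-0.0, 0.972, -0.234], [0.0, -0.234, -0.972], [-1.0, -0.0, 0.0]]
force: [-0.4, -0.6, 1.7]
grip_width: 0.189
```

Run:
```python
from h import *
force(6)
```

```text
t 18.925 pos [ 553.17 -164.75  156.55] F tool[x down,y to lid,z] [-1.76 -0.23  0.54] sd [0.09 0.18 0.24] w 0.19349915463301517
```

Emit:
{"name": "step_arm", "arguments": {
  "commands": [
    {"gripper": 1, "x": 1, "y": 0.13, "z": 0, "rx": 0, "ry": 0, "rz": 0},
    {"gripper": 1, "x": 1, "y": 0.13, "z": 0, "rx": 0, "ry": 0, "rz": 0},
    {"gripper": 1, "x": 1, "y": 0.13, "z": 0, "rx": 0, "ry": 0, "rz": 0}
  ]
}}

```text
time_s: 19.3
tool_pos: [553.3, -164.8, 155.6]
eef_rot: [[0.0, 0.972, -0.234], [0.0, -0.234, -0.972], [-1.0, 0.0, -0.0]]
force: [0.0, -0.1, 3.3]
grip_width: 0.197
```

Run:
```python
from h import *
force(8)
c=cam('wrist','pics/w9.png');crop(c,280,110,380,235,6,'pics/w9z.png')
```

```text
t 19.7 pos [ 553.28 -164.81  155.65] F tool[x down,y to lid,z] [-3.66 -1.32  0.26] sd [0.17 0.25 0.17] w 0.1936489294264538
```

View pics/w9z.png

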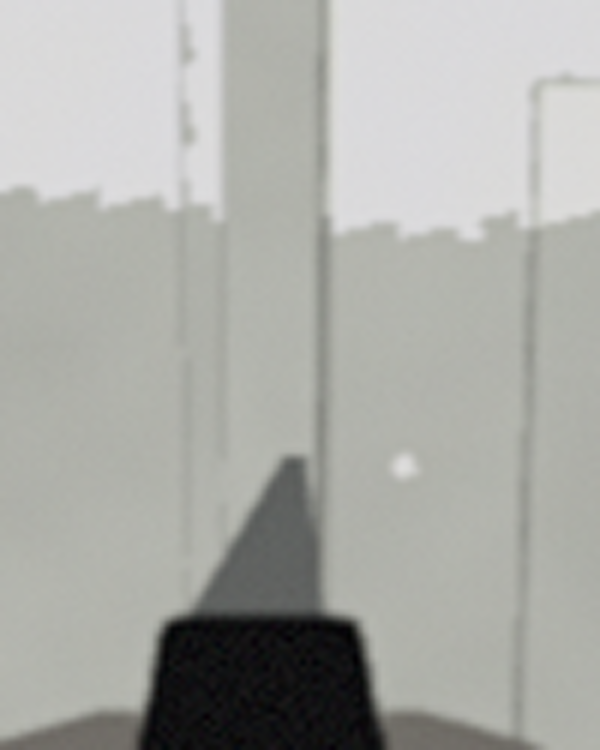

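Emit:
{"name": "step_arm", "arguments": {
  "commands": [
    {"gripper": 1, "x": 1, "y": 0, "z": 0, "rx": 0, "ry": 0, "rz": 0},
    {"gripper": 1, "x": 1, "y": 0, "z": 0, "rx": 0, "ry": 0, "rz": 0},
    {"gripper": 1, "x": 1, "y": 0, "z": 0, "rx": 0, "ry": 0, "rz": 0}
  ]
}}

```text
time_s: 20.12
tool_pos: [553.4, -164.8, 154.7]
eef_rot: [[0.0, 0.972, -0.234], [-0.0, -0.234, -0.972], [-1.0, 0.0, 0.0]]
force: [-0.7, 0.5, 3.4]
grip_width: 0.194
```

Run:
```python
from h import *
force(8)
```

```text
t 20.525 pos [ 553.37 -164.83  154.68] F tool[x down,y to lid,z] [-4.11 -0.85  0.2 ] sd [0.17 0.16 0.23] w 0.19109171613412398
```

Emit:
{"name": "step_arm", "arguments": {
  "commands": [
    {"gripper": 1, "x": 0.8, "y": 0, "z": 0, "rx": 0, "ry": 0, "rz": 0},
    {"gripper": 1, "x": 0.8, "y": 0, "z": 0, "rx": 0, "ry": 0, "rz": 0},
    {"gripper": 1, "x": 0.8, "y": 0, "z": 0, "rx": 0, "ry": 0, "rz": 0}
  ]
}}

```text
time_s: 20.9
tool_pos: [553.4, -164.8, 154.0]
eef_rot: [[0.0, 0.972, -0.234], [-0.0, -0.234, -0.972], [-1.0, 0.0, 0.0]]
force: [-0.1, 0.3, 5.2]
grip_width: 0.193
```

Run:
```python
from h import *
force(8)
c=cam('scene','pics/s9.png');crop(c,215,80,335,220,4,'pics/s9z.png')
```

```text
t 21.3 pos [ 553.41 -164.84  153.97] F tool[x down,y to lid,z] [-5.14 -0.55 -0.36] sd [0.27 0.18 0.14] w 0.1922224358896656
```

View pics/s9z.png

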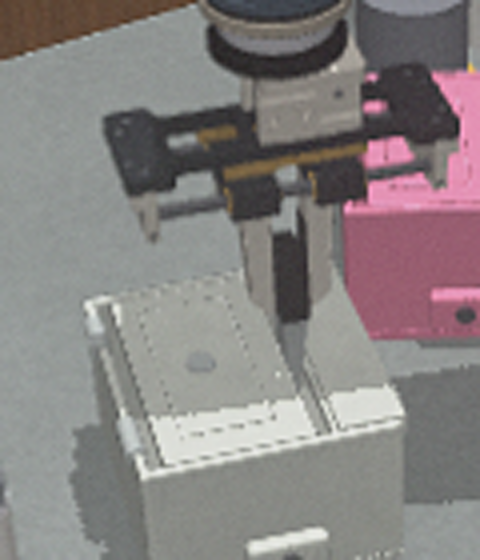

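Emit:
{"name": "step_arm", "arguments": {
  "commands": [
    {"gripper": 0.5, "x": 0, "y": 0, "z": 0, "rx": 0, "ry": 0, "rz": 0},
    {"gripper": 0.3, "x": 0, "y": 0, "z": 0, "rx": 0, "ry": 0, "rz": 0},
    {"gripper": 0.1, "x": 0, "y": 0, "z": 0, "rx": 0, "ry": 0, "rz": 0},
    {"gripper": 0.1, "x": 0, "y": 0, "z": 0, "rx": 0, "ry": 0, "rz": 0},
    {"gripper": 0.1, "x": 0, "y": 0, "z": 0, "rx": 0, "ry": 0, "rz": 0}
  ]
}}

```text
time_s: 21.98
tool_pos: [553.3, -164.8, 153.8]
eef_rot: [[-0.0, 0.972, -0.234], [0.0, -0.234, -0.972], [-1.0, -0.0, -0.0]]
force: [-0.5, 0.0, -0.5]
grip_width: 0.45
```

Run:
```python
from h import *
force(4)
c=cam('wrist','pics/w10.png')
```

```text
t 22.175 pos [ 553.3  -164.84  153.83] F tool[x down,y to lid,z] [ 0.01  0.11 -0.09] sd [0.25 0.2  0.13] w 0.4499364973935625
```

View pics/w10.png

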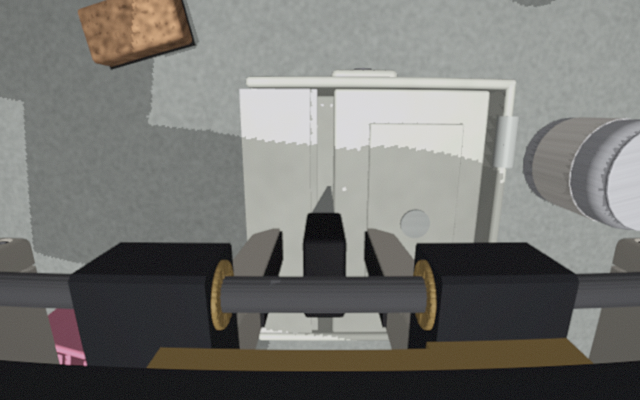

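Emit:
{"name": "step_arm", "arguments": {
  "commands": [
    {"gripper": 0.1, "x": -10, "y": 0, "z": 0, "rx": 0, "ry": 0, "rz": 0},
    {"gripper": 0, "x": -30, "y": 0, "z": 0, "rx": 0, "ry": 0, "rz": 0},
    {"gripper": 0, "x": -70, "y": 0, "z": 0, "rx": 0, "ry": 0, "rz": 0},
    {"gripper": 0, "x": -110, "y": 0, "z": 0, "rx": 0, "ry": 0, "rz": 0},
    {"gripper": 0, "x": -150, "y": 0, "z": 0, "rx": 0, "ry": 0, "rz": 0},
    {"gripper": 0, "x": -150, "y": -50, "z": -50, "rx": 0, "ry": 0, "rz": 0},
    {"gripper": 0, "x": -150, "y": -80, "z": -100, "rx": 0, "ry": 0, "rz": 0},
    {"gripper": 0, "x": -150, "y": -120, "z": -150, "rx": 0, "ry": 0, "rz": 0},
    {"gripper": 0, "x": -150, "y": -120, "z": -150, "rx": 0, "ry": 0, "rz": 0},
    {"gripper": 0, "x": -150, "y": -120, "z": -150, "rx": 0, "ry": 0, "rz": 0}
  ]
}}

```text
time_s: 23.48
tool_pos: [471.9, 9.1, 304.5]
eef_rot: [[0.001, 0.972, -0.233], [-0.0, -0.233, -0.972], [-1.0, 0.001, 0.0]]
force: [1.2, -0.1, -0.2]
grip_width: 0.503
```

Run:
```python
from h import *
c=cam('top','pics/t11.png');A=cv2.resize(c['pixels'][140:250,330:450],None,fx=4,fy=4,interpolation=cv2.INTER_CUBIC)
s=cam('scene','pics/s11.png');B=cv2.resize(s['pixels'][110:220,225:325],None,fx=4,fy=4,interpolation=cv2.INTER_CUBIC)
h=min(len(A),len(B));cv2.imwrite('pics/f.png',np.hstack([A[:h],B[:h]])[:,:800,::-1] if A.shape[1]+B.shape[1]<=800 else cv2.resize(np.hstack([A[:h],B[:h]])[:,:,::-1],(800,400)))
print(manip.read_state()['time_s'],manip.read_state()['tool_pos'])
```

```text
23.575 [472.20742994   8.24243895 304.06214739]
```

View pics/f.png

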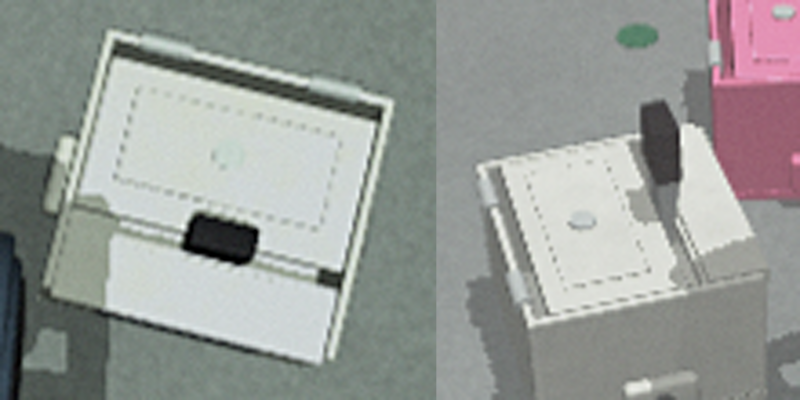

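View pics/t11.png

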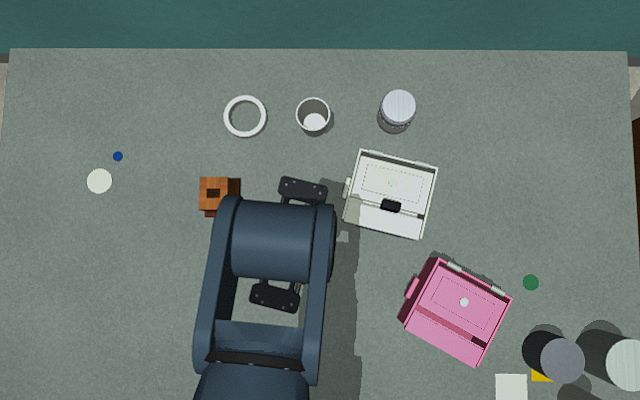

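Run:
```python
from h import *
for n,roi in(('t11',(370,190,415,225)),('s11',(360-0,0,0,0))):
    c=load(f'pics/{n}.png')
    R=np.array([[.972,.2335],[-.2335,.972]])
    pts=[]
    for z in (183.6,141.6):
        for a,b in((-9,-18),(9,-18),(9,18),(-9,18)):
            p=np.array([553.35,-164.8])+R@[a,b]; pts.append([*p,z])
    q=proj(c,pts); hull=q.min(0),q.max(0)
    g=c['pixels'].max(2); x0,y0=(hull[0]-12).astype(int); x1,y1=(hull[1]+12).astype(int)
    m=(g[y0:y1,x0:x1]<75).astype(np.uint8); k,l,st,ce=cv2.connectedComponentsWithStats(m); i=1+np.argmax(st[1:,4])
    print(n,'pred',hull,'seen',st[i][:2]+[x0,y0],st[i][:2]+st[i][2:4]+[x0,y0], ce[i]+[x0,y0],
     'predc',cv2.moments(cv2.convexHull(q.astype(np.float32)))['m10']/cv2.contourArea(cv2.convexHull(q.astype(np.float32))),cv2.moments(cv2.convexHull(q.astype(np.float32)))['m01']/cv2.contourArea(cv2.convexHull(q.astype(np.float32))))
```

```text
t11 pred (array([378.39358713, 198.50797423]), array([400.71255445, 213.8172071 ])) seen [380 199] [401 213] [390.32843137 205.53921569] predc 389.5458709696428 206.23520139387574
s11 pred (array([280.32568318, 136.40084328]), array([292.38092524, 160.91405949])) seen [282 138] [292 161] [286.49189189 149.05405405] predc 286.4235545935698 148.61078641671958
```

Where the handle appears matches an upright gauge in both views, to within 1 px, and it has not dropped or tilted. I'm handing in.

```bash
python3 -c "
from rig import manip
print(manip.sign_off())"
```

```text
the job is handed in; nothing more can be done
None
```

The feeler gauge is standing upright in the white housing's slit, near the middle of the lid's front edge, with its flat side against the lid. I handed the job in at about 23.6 s of the 61 s allowed.

- **Insertion:** I took the gauge straight up out of its stand and touched its flat face lightly against the lid. That touch briefly reached about 4 N, so I eased off before going deeper. Both sides gripped at about 54 mm of depth, and I lowered it about 4.5 mm further. The final downward push was about 6 N with under 1 N of side load.
- **Squeeze:** I estimate 6 to 7 N on the lid from the depth and the spring figures. I did not measure it directly.
- **Checks after release:** The gauge did not drop. In the top and scene views its handle matches an upright gauge at the release height to within about 1 px. The tin, cup and tape roll look undisturbed in the top view. The arm hid the sanding block there, but the wrist picture at release showed it on the bench and the arm never came near it.
- **Disagreements:** Slit width estimates from the pictures ranged from 9.6 to 10.2 mm. The lid edge lay about 2 mm away from where I first touched for it, so I set the final position by force rather than from the pictures.

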